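# Show the brake arm to the inspection camera

## Task

The copper-plated brake arm is clamped in the jig on the cabinet's dropped flap: turn the jig's black knob counter-clockwise, to its stop or nearly, so that the jaw slides back off the arm, then lift the arm out. Show its round pivot boss to the inspection camera: the boss centred on the lens axis 120 mm in front of the lens, its bore pointing straight along the lens axis, the bar level and its narrow edge up as it lay in the jig (either end may be to the left). Finish still holding it there, steady, with the knob left undone; do not touch the camera and leave the other parts where they lie.

Things in the scene. Friction and masses are not known exactly. Their poses are not given: they have to be found in the camera images.
- bar_mid (a point): Middle of the brake arm's straight bar, the place to grip it, 10 mm above the bar's underside; same axes as the arm. The bar lies in two 14 mm long cradles, centred 45 mm towards the boss and 50 mm towards the bolt from this point, with side walls 12 mm high; between them it is free, 33 mm clear above the jig's base plate. With the jaw back it lifts straight out
- boss (a point): Centre of the arm's pivot boss, 74 mm from bar_mid along the arm's -x; its y axis is the axis of the bore
- knob (a joint): Angle of the jig's black knob, rad: starts clamped at 0 to 0.2, grows as it turns counter-clockwise seen from above, stop at 1.5. It drives the jaw, 10 mm per rad, whose lip reaches over the bar near its bolt end; from 1.1 on the arm is free. Friction about 0.1 N m; it stays where it is left
- knob_grip (a point): On the knob's upright axis, 10 mm under its top, at the height to grip it. The knob is an upright wing 46 mm long (along this point's x, which turns with it), 12 mm thick (y), 34 mm high, on a disc whose top is 24 mm under this point. The axis stands 60 mm along x and 66 mm along y of the jig from the clamped arm's middle
- jig: The clamping jig, a dark steel base plate 165 x 130 x 12 mm fixed on the flap; origin under the middle of the clamped arm, x along the clamped arm (boss at -x), y towards the knob, z up. The arm's underside rests 45 mm above this origin, the knob's top is 114 mm above it
- cabinet: Grey tin cabinet on a board at the robot's right, 500 mm wide and 0.27 m high; origin on the bench below the middle of the flap's hinge; its front looks along -x, where the flap lies open and level as a shelf, 240 mm deep, top 36 mm above the bench. The cabinet box begins at the hinge
- lens (a point): Middle of the inspection camera's front glass. The camera looks level along this point's -x. Its box (50 mm wide, 46 mm high) starts 29 mm behind the glass; the lens barrel is 34 mm across. Its height differs from run to run, 150 to 225 mm above the bench
- view (a point): The point on the lens axis 120 mm in front of the glass, where the boss's centre must be; x axis along the lens axis (pointing to the camera), z up
- cam_stand: Stand of the inspection camera with the camera on it: base plate 100 x 110 mm, post 18 mm thick and 249 mm high; origin on the bench 68 mm behind the lens; the camera looks along -x
- seat_post: Bystander: short chrome seat post, 27 mm tube 120 mm long with a block head, about 150 mm over all, lying on the flap along its x; origin under its middle
- hub_cone: Bystander: steel hub cone, 30 mm across and 18 mm high, standing on the flap; origin under it
- pedal_block: Bystander: black rubber pedal block 85 x 26 x 24 mm lying on the flap; origin under its middle
- wrench: Bystander: steel wrench 170 mm long lying on the bench along its x
- bearing_cup: Bystander: steel bearing cup, a ring 52 mm across and 16 mm high, on the bench; origin under its middle
- grease_tin: Bystander: round tin 68 mm across and 60 mm high on the bench; origin under its middle
- brake_arm: Copper-plated steel brake arm, 0.21 to 0.35 kg: bar 150 mm long (x), 12 mm thick (y), 20 mm high (z), a round pivot boss (30 mm across, 18 mm thick, axis y) at its -x end, a small steel cable bolt (12 mm across, 22 mm long) at its +x end. Clamped at the start, level, z up. Origin at the bar's underside, 10 mm below bar_mid
Things that resemble listed ones, but are neither listed nor needed, are in the scene too. Of the things shaped like the brake_arm, the copper one is meant.

How it is judged:
By the outcome, as a careful person would: the job done as asked, in the order asked, and still so for the second after the job is handed in, while the arm keeps its last pose, push and grip.
It also fails if it takes over 43 s, if anything falls off the work surface, if the arm or the gripper's body presses on something with over 40 N, if the wrist force passes 120 N, or if a joint passes its speed limit or range.

## Robot

A 6-joint arm with a two-finger parallel gripper is mounted at the origin on the work surface. World frame = base frame: x ahead of the robot, y to its left, z up, the work surface at z = 0. Lengths are in m, angles in degrees, forces in N, time in s.
With the tool pointing down it reaches from about 0.275 to 0.725 m from the base axis. Payload 15.9 kg.
Tool frame: the origin (TCP) lies between the finger pads; the fingertips stand 14 mm ahead of it and the grasp point (between the pads) lies 5 mm behind it; z points along the fingers, x is the direction in which the jaws open and shut, and the axes are right-handed (so a half turn about z gives the same grasp; the last joint's range is limited). The gripper opens to 85 mm and grips with 20 to 120 N. Pads are 22 mm wide; open, the fingers measure 114 mm over their backs; the gripper's body (76 mm by 85 mm) begins 54 mm behind the grasp point. The pads swing forward as they close: fully open they stand 13 mm farther back than shut.
Start: joints at [68.64, 12.198, -1.971, 75.831, 0, 90], TCP at [0.182, 0.466, 0.245] pointing down, gripper open.
Joint ranges: [-170.91, 170.91], [-42.67, 98.43], [-65.05, 77.54], [-120.47, 116.71], [-90, 82.35], [-180, 180]. Speed limits (degrees/s): [108.29, 108.29, 136.94, 147.25, 180, 180].

## Interface

Orientations are given as a 3x3 rotation matrix whose columns are the frame's x, y, z axes.
In Python, from station import r, viewer gives the robot as it stands.
- The arm moves only by the tool play_rows, never from a script. Its argument "targets" is a list of rows, each a list of 2 entries, a list of its own where there are three numbers: the shift along the tool's x, y, z in m, then the turn, a rotation vector about the tool's x, y, z in rad. In form: [[[x, y, z], [ax, ay, az]], ...]. A call has 1 to 12 rows; each row is the pose to reach, as a shift and turn from the pose commanded when the call began, along the tool's axes at that moment; what a row does not reach only later rows make up. A row lasts 1/12 s, in which the tool goes at most 41.7 mm and 7.16 degrees, less where a joint would pass 70% of its speed; a pose out of reach is approached as far as the arm can. A call with a gripper value outside its range is refused whole. "jaw" is the finger opening in m, from 0 to 0.0854, set as the call begins (left out, the last holds). The fingers move at their own pace and stop on an object; "squeeze" is the grip in N (left out, the last holds). Time passes only in rows, so rows that repeat a pose let the fingers close. It gives the time, the measured TCP pose, the force and the opening at its end, in the units of the state.
- r.get_state(): the state, without advancing time (a new reading comes with each control period).
- viewer.grab_frame(name): name is "side" or "top"; returns a dict with "img" (420x560x3 uint8, red, green, blue), "depth" (420x560 float32, m along the optical axis (not along the pixel's ray), 0 where there is no reading), "fx", "fy", "cx", "cy" (pixels), "world_from_camera" (4x4, takes a point from camera to world coordinates). Camera axes: x right, y down, z forward; pixel columns grow to the right and rows downward; lengths in m; the calibration is good to about 2 mm. A picture is of the moment at which its call begins.
- r.sign_off(): hands the job in, once; it reports no verdict.
The state is a dict: "clock": time; "q": joint angles; "qd": joint speeds; "effort": joint torques, N m; "tool_pos": TCP position; "tcp_rot": TCP orientation; "force": force on the tool from outside, world axes, zero at the start; "torque": the same for the moment, N m; "gripper_width": finger opening in m.
Only numpy, scipy, OpenCV 4.12 (cv2) and the standard library are available. Lean on these libraries where they do the work, as an engineer would, in place of code of your own. Each camera call takes 0.05 s, during which the arm holds its last target.

## Working session

There is one attempt and no reset: what is moved stays moved. The work goes in short steps, Python scripts to look and compute and a tool call to move; the robot and the scene stay as the last step left them, time stands still between calls to the robot, and variables do not carry over. Pictures are saved under pics/ and viewed, and the job is handed in when it is done.

Besides the shell and the picture viewer there is one more tool, called after "Call:" in YAML: its name, and indented under it one key for each argument. play_rows: Moves the arm, as the interface text tells. Its arguments: {"type":"object","properties":{"targets":{"type":"array"},"jaw":{"type":"number"},"squeeze":{"type":"number"}},"required":["targets"]}

```bash
mkdir -p pics; ls; python3 - <<'E'
from station import r, viewer
import cv2,numpy as np,pickle
s=r.get_state(); print({k:np.round(v,3).tolist() for k,v in s.items()})
for n in ("side","top"):
    f=viewer.grab_frame(n); pickle.dump(f,open(f"pics/{n}0.pkl","wb"))
    cv2.imwrite(f"pics/{n}0.png",f["img"][:,:,::-1]); print(n,f["fx"],f["fy"],f["cx"],f["cy"],np.round(f["world_from_camera"],3).tolist())
E
```

```text
pics
{'clock': 0.0, 'q': [68.639, 12.223, -2.008, 75.83, 0.0, 90.0], 'qd': [-0.005, 0.055, -0.055, 0.012, -0.078, 0.086], 'effort': [0.0, -68.616, 48.712, 0.018, 0.0, 0.0], 'tool_pos': [0.182, 0.465, 0.245], 'tcp_rot': [[0.364, 0.931, -0.0], [0.931, -0.364, -0.001], [-0.001, -0.0, -1.0]], 'force': [0.135, -0.048, -0.08], 'torque': [-0.017, -0.06, 0.031], 'gripper_width': 0.086}
side 510.4634347068217 510.4634347068217 284.59533000382334 206.21017442746157 [[-0.997, -0.048, 0.064, 0.436], [-0.078, 0.744, -0.664, 0.797], [-0.016, -0.667, -0.745, 0.985], [0.0, 0.0, 0.0, 1.0]]
top 524.8049811841689 524.8049811841689 278.5104403531264 205.08843823751477 [[0.009, -0.985, 0.172, 0.293], [-1.0, -0.01, -0.007, 0.035], [0.008, -0.172, -0.985, 1.41], [0.0, 0.0, 0.0, 1.0]]
```

View pics/side0.png

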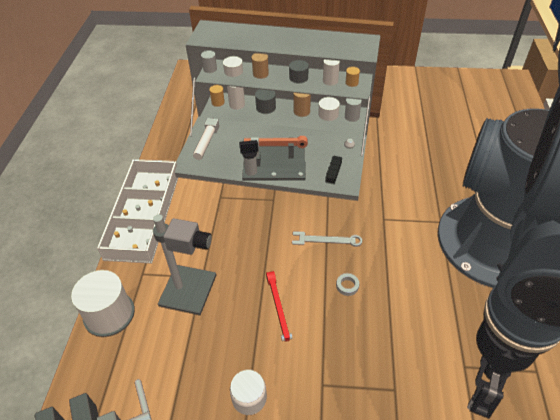

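View pics/top0.png

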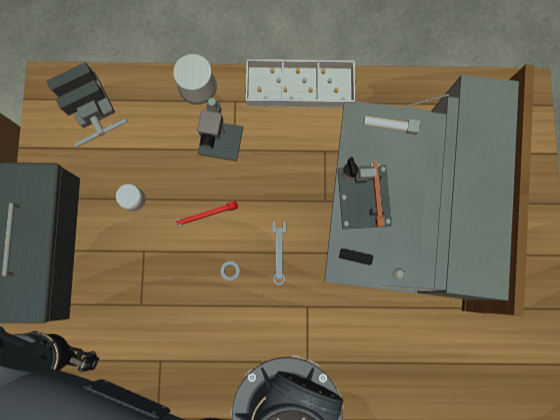

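```bash
python3 - <<'E'
import cv2,pickle,numpy as np
f=pickle.load(open("pics/side0.pkl","rb"));g=pickle.load(open("pics/top0.pkl","rb"))
a=cv2.resize(f["img"][110:200,180:370],None,fx=4,fy=4,interpolation=2)
b=cv2.resize(g["img"][140:240,320:430],None,fx=5,fy=5,interpolation=2)
c=cv2.resize(f["img"][200:320,140:240],None,fx=5,fy=5,interpolation=2)
d=cv2.resize(g["img"][80:170,180:260],None,fx=5,fy=5,interpolation=2)
for n,i in zip("abcd",(a,b,c,d)): cv2.imwrite(f"pics/z{n}.png",i[:,:,::-1])
E
```

```text
(no output)
```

View pics/za.png

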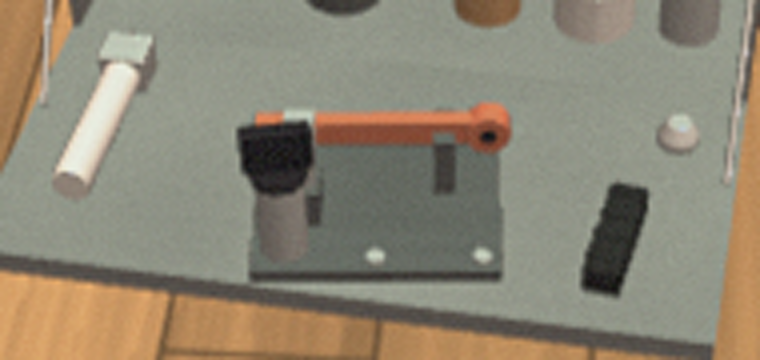

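View pics/zb.png

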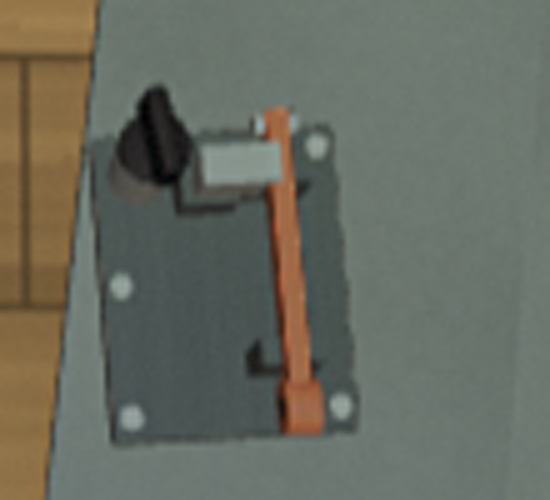

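View pics/zc.png

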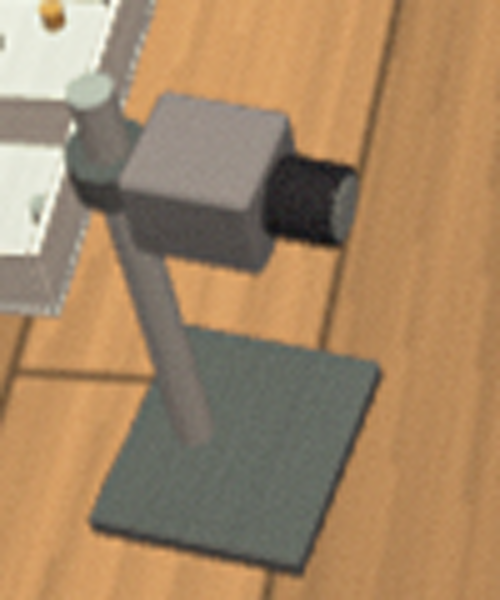

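View pics/zd.png

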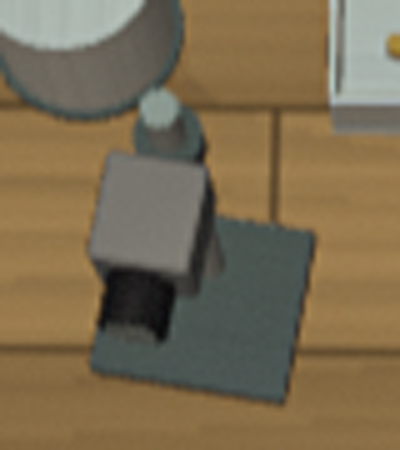

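```bash
cat > h.py <<'E'
import numpy as np,cv2,pickle
def cloud(f):
    d=f["depth"];v,u=np.mgrid[:d.shape[0],:d.shape[1]]
    p=np.stack([(u-f["cx"])/f["fx"]*d,(v-f["cy"])/f["fy"]*d,d],-1)
    T=f["world_from_camera"];return p@T[:3,:3].T+T[:3,3]
def ray(f,uv,z):
    uv=np.atleast_2d(uv);T=f["world_from_camera"]
    d=np.c_[(uv[:,0]-f["cx"])/f["fx"],(uv[:,1]-f["cy"])/f["fy"],np.ones(len(uv))]@T[:3,:3].T
    return T[:3,3]+d*((z-T[2,3])/d[:,2])[:,None]
def proj(f,P):
    T=np.linalg.inv(f["world_from_camera"]);p=np.atleast_2d(P)@T[:3,:3].T+T[:3,3]
    return np.c_[p[:,0]/p[:,2]*f["fx"]+f["cx"],p[:,1]/p[:,2]*f["fy"]+f["cy"]]
def copper(f):
    h=cv2.cvtColor(f["img"],cv2.COLOR_RGB2HSV);return cv2.inRange(h,(4,140,90),(14,255,255))>0
E
python3 - <<'E'
from h import *
f=pickle.load(open("pics/side0.pkl","rb"));g=pickle.load(open("pics/top0.pkl","rb"))
for n,F,roi in (("top",g,(150,235,360,390)),("side",f,(130,155,240,312))):
    C=cloud(F);m=np.zeros(F["depth"].shape,bool);a,b,c,d=roi
    m[a:b,c:d]=copper(F)[a:b,c:d]
    P=C[m];print(n,m.sum(),"z",np.percentile(P[:,2],[2,25,50,75,98]).round(4),"x",P[:,0].min(),P[:,0].max(),"y",P[:,1].min(),P[:,1].max())
    v,u=np.nonzero(m);print(u.min(),u.max(),v.min(),v.max())
    if n=="top":
        # ray edges onto z=.101
        for z in (.101,):
          for row in range(v.min(),v.max()+1,4):
            uu=u[v==row];q=ray(F,[[uu.min()-.5,row],[uu.max()+.5,row]],z);print(row,uu.min(),uu.max(),q[:,:2].round(4).tolist(), C[row,uu,2].round(3))
# flap depth, fasteners
for uv in ((350,120),(400,230),(370,215)): print(uv,cloud(g)[uv[1],uv[0]])
E
```

```text
top 201 z [0.0939 0.0991 0.1013 0.1034 0.1085] x 0.29340261088338204 0.6364013304167631 y -0.24501798771834996 0.03529075187568673
373 383 162 226
162 375 375 [[0.6367, -0.2197], [0.6367, -0.2222]] [0.102]
166 373 376 [[0.626, -0.2143], [0.6262, -0.2246]] [0.1   0.102 0.101 0.092]
170 377 377 [[0.6156, -0.2243], [0.6156, -0.2269]] [0.101]
174 377 377 [[0.6051, -0.2241], [0.6051, -0.2266]] [0.101]
178 374 378 [[0.5945, -0.2161], [0.5946, -0.2289]] [0.103 0.103 0.105 0.099]
182 375 378 [[0.584, -0.2185], [0.5842, -0.2287]] [0.102 0.098 0.105]
186 375 378 [[0.5736, -0.2182], [0.5737, -0.2284]] [0.099 0.103 0.099 0.104]
190 375 379 [[0.5632, -0.218], [0.5633, -0.2307]] [0.096 0.099 0.102]
194 376 379 [[0.5528, -0.2203], [0.5529, -0.2305]] [0.101 0.104]
198 376 379 [[0.5425, -0.22], [0.5426, -0.2302]] [0.1   0.105 0.101]
202 376 380 [[0.5321, -0.2198], [0.5323, -0.2325]] [0.098 0.099 0.095 0.103]
206 377 380 [[0.5219, -0.2221], [0.522, -0.2323]] [0.102 0.094 0.098]
210 377 380 [[0.5116, -0.2219], [0.5117, -0.232]] [0.098 0.102]
214 381 381 [[0.5014, -0.2318], [0.5015, -0.2343]] [0.098]
218 377 383 [[0.4911, -0.2214], [0.4913, -0.2391]] [0.103 0.106 0.105 0.103 0.1   0.102 0.102]
222 377 377 [[0.4809, -0.2211], [0.4809, -0.2237]] [0.108]
226 377 377 [[0.4707, -0.2209], [0.4708, -0.2234]] [0.1]
side 308 z [0.0859 0.0949 0.0998 0.1025 0.1071] x 0.4364071332579325 0.6382919584711101 y -0.2400913520110175 0.7971321014115282
244 306 136 146
(350, 120) [ 0.7714077  -0.16782908  0.0361264 ]
(400, 230) [ 0.46973888 -0.29594593  0.0342568 ]
(370, 215) [ 0.50494742 -0.21253516  0.06061523]
```

```bash
python3 - <<'E'
from h import *
f=pickle.load(open("pics/side0.pkl","rb"));g=pickle.load(open("pics/top0.pkl","rb"))
I=g["img"].astype(float);red=np.clip(I[...,0]-I[...,2]-15,0,None)
pts=[]
for row in range(180,214):
    w=red[row,366:392];u=np.arange(366,392);pts.append((( w*u).sum()/w.sum(),row,w.sum()))
pts=np.array(pts);print(pts[::6].round(2))
q=ray(g,pts[:,:2],.098)[:,:2]
p=np.polyfit(q[:,0],q[:,1],1);print("slope",p,np.degrees(np.arctan(p[0])),np.std(q[:,1]-np.polyval(p,q[:,0])))
# extents along
rr=red[155:235,366:392].sum(1);print("rows",list(zip(range(155,235),rr.astype(int))))
# plate mask: depth-based & hue
C=cloud(g);m=np.zeros(C.shape[:2],bool)
ok=(np.abs(C[...,2]-.048)<.005)&(C[...,0]>.4)&(C[...,0]<.72)&(C[...,1]<-.05)&(C[...,1]>-.32)
gray=I.mean(-1);m=ok&(gray<85)
m=cv2.morphologyEx(m.astype(np.uint8),cv2.MORPH_OPEN,np.ones((3,3)))
cs,_=cv2.findContours(m,0,1);c=np.vstack([c for c in cs if cv2.contourArea(c)>40]);c=c[:,0].astype(float)
w=ray(g,c,.048)[:,:2]
r_=cv2.minAreaRect((w*1000).astype(np.float32));print(r_)
cv2.imwrite("pics/m.png",cv2.resize(m[130:245,320:410]*255,None,fx=5,fy=5,interpolation=0))
# side redness
J=f["img"].astype(float);rd=np.clip(J[...,0]-J[...,2]-40,0,None)
cm=copper(f).copy();cm[:130]=0;cm[156:]=0;cm[:,:240]=0;cm[:,312:]=0
Cs=cloud(f);
cv2.imwrite("pics/ms.png",cv2.resize(cm[125:160,235:315].astype(np.uint8)*255,None,fx=7,fy=7,interpolation=0))
E
```

```text
[[376.06 180.   367.  ]
 [376.6  186.   410.  ]
 [377.3  192.   351.  ]
 [377.65 198.   401.  ]
 [378.43 204.   351.  ]
 [378.91 210.   378.  ]]
slope [ 0.06726861 -0.26292563] 3.8484094223156036 0.00019306957047498884
rows [(155, np.int64(0)), (156, np.int64(0)), (157, np.int64(0)), (158, np.int64(0)), (159, np.int64(0)), (160, np.int64(0)), (161, np.int64(58)), (162, np.int64(306)), (163, np.int64(363)), (164, np.int64(352)), (165, np.int64(343)), (166, np.int64(369)), (167, np.int64(361)), (168, np.int64(184)), (169, np.int64(139)), (170, np.int64(141)), (171, np.int64(152)), (172, np.int64(153)), (173, np.int64(140)), (174, np.int64(150)), (175, np.int64(162)), (176, np.int64(215)), (177, np.int64(398)), (178, np.int64(406)), (179, np.int64(384)), (180, np.int64(367)), (181, np.int64(357)), (182, np.int64(363)), (183, np.int64(380)), (184, np.int64(391)), (185, np.int64(404)), (186, np.int64(410)), (187, np.int64(397)), (188, np.int64(395)), (189, np.int64(387)), (190, np.int64(375)), (191, np.int64(364)), (192, np.int64(351)), (193, np.int64(354)), (194, np.int64(373)), (195, np
[... 260 characters left out ...]
, np.int64(411)), (208, np.int64(396)), (209, np.int64(390)), (210, np.int64(378)), (211, np.int64(360)), (212, np.int64(358)), (213, np.int64(375)), (214, np.int64(359)), (215, np.int64(395)), (216, np.int64(522)), (217, np.int64(600)), (218, np.int64(614)), (219, np.int64(578)), (220, np.int64(522)), (221, np.int64(485)), (222, np.int64(508)), (223, np.int64(560)), (224, np.int64(601)), (225, np.int64(612)), (226, np.int64(395)), (227, np.int64(4)), (228, np.int64(0)), (229, np.int64(0)), (230, np.int64(0)), (231, np.int64(0)), (232, np.int64(0)), (233, np.int64(0)), (234, np.int64(0))]
((537.9755249023438, -200.02151489257812), (125.96611785888672, 131.12619018554688), 0.6024791598320007)
```

View pics/m.png

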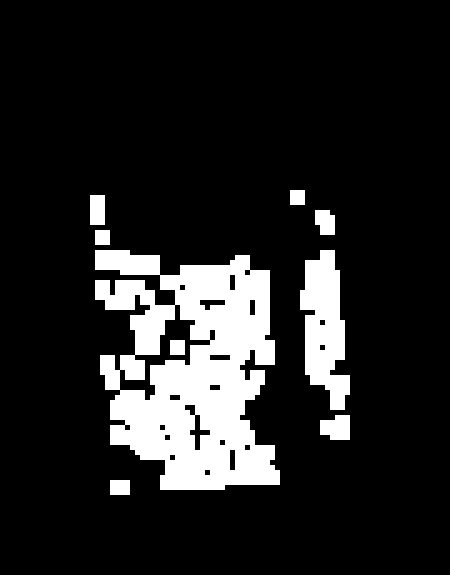

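```bash
python3 - <<'E'
from h import *
f=pickle.load(open("pics/side0.pkl","rb"));g=pickle.load(open("pics/top0.pkl","rb"))
I=g["img"].astype(float);R=I[...,0]-I[...,2]
for row in (184,190,200,208,218,222): print(row,R[row,372:386].astype(int), I[row,372:386,0].astype(int))
# right edge half-crossing
E=[]
for row in list(range(180,213)):
    x=R[row,366:392];bg=x[-6:].mean();k=np.argmax(x);pk=np.sort(x)[-2:].mean();h=(pk+bg)/2
    j=k
    while x[j]>h:j+=1
    a=j-1+(x[j-1]-h)/(x[j-1]-x[j]);E.append((366+a,row))
E=np.array(E);q=ray(g,E,.101)[:,:2];p=np.polyfit(q[:,0],q[:,1],1);print(p,np.degrees(np.arctan(p[0])),np.std(q[:,1]-np.polyval(p,q[:,0])), "edge y at x=.553:",np.polyval(p,.553))
print("ends",ray(g,[[375,161.3]],.101),ray(g,[[380,226.15]],.086))
# side view
J=f["img"].astype(float);S=J[...,0]-J[...,2]
for col in (262,270,280,288,296,300,304): print(col,S[132:152,col].astype(int))
C=cloud(f)
# boss in side: columns/rows extents, bore dark centre
cv2.imwrite("pics/zz.png",cv2.resize(f["img"][125:160,285:315],None,fx=16,fy=16,interpolation=0)[:,:,::-1])
E
```

```text
184 [ -9   7  59 104  89  88  91  50  -8  -9  -6  -6  -7  -6] [ 75  71  90 171 161 161 159 119  74  72  76  75  74  75]
190 [ -8 -12  38  73  86  86  89  93   5 -13  -7  -9  -6  -6] [ 75  72  73 107 159 159 159 163  79  67  75  73  74  74]
200 [ -8 -10 -11  44  79  83  85  88  92   2 -12  -7  -6  -6] [ 72  72  73  76 118 158 158 158 161  81  67  73  75  74]
208 [ -5  -8 -10 -12  43 108  85  86  89  75  -1  -9  -6  -8] [ 65  78  74  71  86 167 160 158 158 148  81  74  76  75]
218 [ -9 -10 -12  27  50  90  94  93  91  94  94  95  36 -10] [ 72  74  71  72  78 147 159 157 154 156 157 156 108  67]
222 [-8 -8 -9 14 13 66 84 81 80 80 84 86 67 -2] [ 75  77  76  70  32 102 162 160 155 156 160 161 139  76]
[ 0.06763035 -0.26925125] 3.8690418757445024 0.00021229998533432248 edge y at x=.553: -0.23185167226609565
ends [[ 0.63855474 -0.22098401  0.101     ]] [[ 0.47248421 -0.23276113  0.086     ]]
262 [  9  10   9   8   5  23  85 130 123  87  82  80  79  68  25  -3   3   3
   2   3]
270 [ 11   9  11   7   6  25  86 130 116  86  76  78  79  64  22   1   1   3
   3   3]
280 [ 10  10  10   5   3  31 107 130 113  81  76  78  79  63  22   1   2   4
   2   3]
288 [  8   8   8   7   7  32 105 129 115  83  66  39  24  27  14   5   6   3
   4   6]
296 [  8   8   8   7   2  36 107 130 115  77  71  72  76  54  10   0   0   4
   6   2]
300 [  7   6   4  45 125 136 128 126  98  79  70  38  24  54  79  59  16   1
   3   6]
304 [  8   8   6  35 108 128 128 130 117  79  77  69  67  78  81  50   9   6
   7   8]
```

View pics/zz.png

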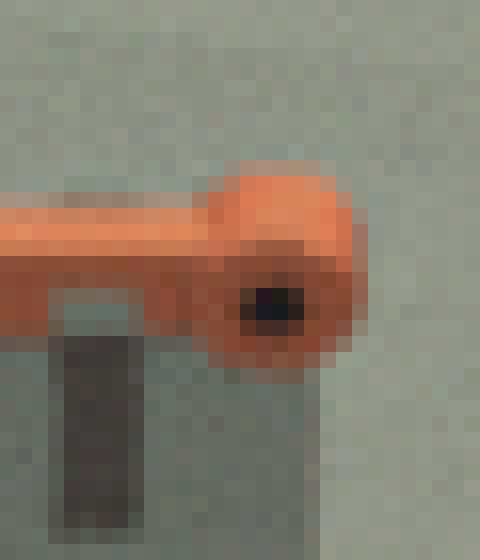

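```bash
python3 - <<'E'
from h import *
f=pickle.load(open("pics/side0.pkl","rb"));g=pickle.load(open("pics/top0.pkl","rb"))
print("bore pred",proj(f,[.4881,-.2212,.091]))
t=np.radians(3.86);ex=np.array([np.cos(t),np.sin(t),0]);ey=np.array([-ex[1],ex[0],0])
O=np.array([.5625,-.2252,.036])
K=O+.060*ex+.066*ey;print("knob axis",K)
print("knob top center top/side pred",proj(g,K+[0,0,.114]),proj(f,K+[0,0,.114]))
# plate top corner preds? screws unknown. bar top edge rows in side:
print(proj(f,[O+.02*ex-.006*ey+[0,0,.065],O+.02*ex+.006*ey+[0,0,.065],O+.02*ex+.006*ey+[0,0,.045]]))
# knob dark px
for n,F in(("top",g),("side",f)):
    C=cloud(F);d=np.linalg.norm(C[...,:2]-K[:2],axis=-1)
    m=(d<.04)&(C[...,2]>.13)
    v,u=np.nonzero(m);P=C[m];print(n,m.sum(),u.min(),u.max(),v.min(),v.max(),P.mean(0),np.percentile(P[:,2],[5,50,95]))
    a=.5*np.degrees(np.arctan2(2*np.cov(P[:,0],P[:,1])[0,1],np.cov(P[:,0])-np.cov(P[:,1])));print("wing dir",a)
    sub=F["img"][v.min()-6:v.max()+8,u.min()-6:u.max()+8];cv2.imwrite(f"pics/k{n}.png",cv2.resize(sub,None,fx=14,fy=14,interpolation=0)[:,:,::-1]);print(u.min()-6,v.min()-6)
E
```

```text
bore pred [[300.76687143 144.34366809]]
knob axis [ 0.61792085 -0.15531059  0.036     ]
knob top center top/side pred [[352.4264459  164.08781514]] [[247.15490979 141.85490369]]
[[265.19707562 137.88500165]
 [265.03089072 140.8780117 ]
 [265.36661742 146.61350297]]
top 115 348 356 157 176 [ 0.61190909 -0.15472002  0.14699294] [0.13308852 0.14890997 0.15362072]
wing dir 12.323679869893962
342 151
side 165 239 257 140 150 [ 0.6149939  -0.15133516  0.14338501] [0.13160813 0.14380653 0.15262177]
wing dir 11.97940282195071
233 134
```

View pics/ktop.png

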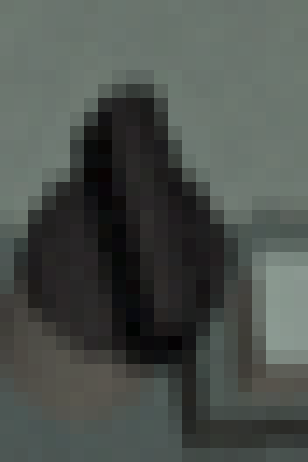

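View pics/kside.png

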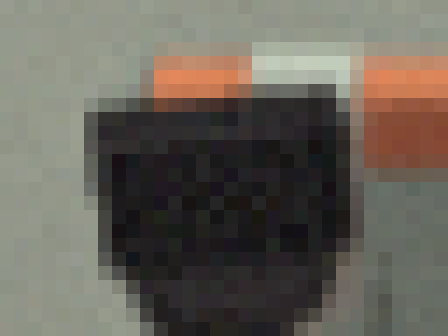

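```bash
python3 - <<'E'
from h import *
f=pickle.load(open("pics/side0.pkl","rb"));g=pickle.load(open("pics/top0.pkl","rb"))
for n,F,(u0,u1,v0,v1) in(("top",g,(190,250,85,170)),("side",f,(140,222,200,318))):
    C=cloud(F);sub=C[v0:v1,u0:u1];I=F["img"][v0:v1,u0:u1].astype(float);gray=I.mean(-1);sat=I.max(-1)-I.min(-1)
    # barrel: dark, high
    m=(gray<50)&(sub[...,2]>.1);P=sub[m];v,u=np.nonzero(m);print(n,"barrel",m.sum(),P.mean(0),np.percentile(P,[5,95],axis=0).round(3).tolist(),u.min()+u0,u.max()+u0,v.min()+v0,v.max()+v0)
    m=(sub[...,2]>.1)&(gray>=50);P=sub[m];print("box",m.sum(),P.mean(0),np.percentile(P,[3,97],axis=0).round(3).tolist())
    m=(sat<35)&(sub[...,2]<.03)&(sub[...,2]>-.02)&(sub[...,0]>.4);m=cv2.morphologyEx(m.astype(np.uint8),cv2.MORPH_OPEN,np.ones((3,3)))
    cs,_=cv2.findContours(m,0,1);c=max(cs,key=cv2.contourArea)[:,0].astype(float)+[u0,v0]
    w=(ray(F,c,.008)[:,:2]*1000).astype(np.float32);rc=cv2.minAreaRect(w);print("base",rc,cv2.boxPoints(rc).round().tolist(),np.median(sub[m>0][:,2]))
    cv2.imwrite(f"pics/b{n}.png",cv2.resize(m*255,None,fx=4,fy=4,interpolation=0))
    s=6 if n=="top" else 5
    cv2.imwrite(f"pics/c{n}.png",cv2.resize(F["img"][v0:v1,u0:u1],None,fx=s,fy=s,interpolation=0)[:,:,::-1])
E
```

```text
top barrel 214 [0.66163077 0.18844776 0.2257322 ] [[0.644, 0.165, 0.198], [0.707, 0.211, 0.223]] 200 222 109 147
box 723 [0.69571796 0.18870278 0.23997831] [[0.641, 0.167, 0.195], [0.744, 0.216, 0.251]]
base ((719.4205932617188, 188.9403839111328), (110.23263549804688, 99.77345275878906), 80.80862426757812) [[661.0, 143.0], [760.0, 127.0], [777.0, 235.0], [679.0, 251.0]] 0.014068701526381844
side barrel 213 [0.65785069 0.2095403  0.21900431] [[0.647, 0.193, 0.204], [0.671, 0.217, 0.222]] 156 209 231 248
box 1522 [0.7016027  0.21195642 0.22523235] [[0.643, 0.174, 0.119], [0.747, 0.221, 0.25]]
base ((720.0731811523438, 187.67076110839844), (112.78375244140625, 101.04304504394531), 80.78581237792969) [[661.0, 140.0], [761.0, 124.0], [779.0, 235.0], [679.0, 251.0]] 0.013845773150031826
```

View pics/ctop.png

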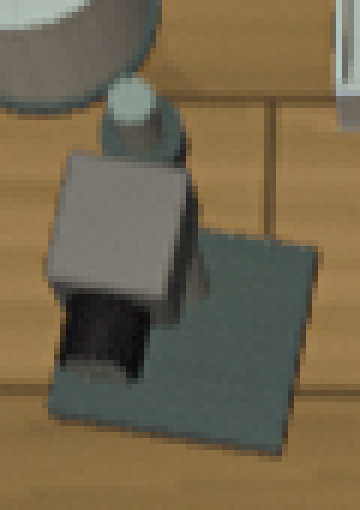

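View pics/cside.png

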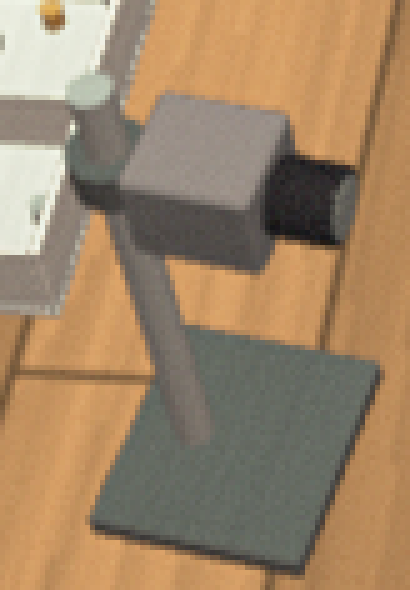

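```bash
python3 - <<'E'
from h import *
f=pickle.load(open("pics/side0.pkl","rb"));g=pickle.load(open("pics/top0.pkl","rb"))
print("post top", ray(g,[[131/6+190-.5,102/6+85-.5]],.249),ray(f,[[90/5+140-.5,91/5+200-.5]],.249))
# base corners at z=.014 : top image right corner etc
tc=np.array([[318/6+190,252/6+85],[283/6+190,455/6+85],[50/6+190,415/6+85]])-.5
sc=np.array([[382/5+140,365/5+200],[302/5+140,570/5+200],[92/5+140,520/5+200]])-.5
for z in (.012,):
    print(ray(g,tc,z).round(4),ray(f,sc-[0,1],z).round(4))
# box top
Cg=cloud(g);Cf=cloud(f)
a=Cg[85+28:85+46,190+12:190+28];b=Cf[200+21:200+39,140+32:140+52]
print("box top z",np.median(a[...,2]),np.median(b[...,2]),a[...,2].std())
# box top corners
print("box top corners top:")
tb=np.array([[72,152],[190,170],[172,300],[50,278]])/6+[190,85]-.5
sb=np.array([[170,92],[290,118],[250,208],[122,188]])/5+[140,200]-.5
z=np.median(np.r_[a[...,2].ravel(),b[...,2].ravel()]);print(z)
print(ray(g,tb,z).round(4));print(ray(f,sb,z).round(4))
# lens glass in side: ellipse center
print("glass side",ray(f,[[345/5+140-.5,207/5+200-.5]],z-.023),"glass top",ray(g,[[(62+137)/12+190-.5,372/6+85-.5]],z-.023))
E
```

```text
post top [[0.73849001 0.1853922  0.249     ]] [[0.73965986 0.18552968 0.249     ]]
[[0.7575 0.1275 0.012 ]
 [0.6606 0.1415 0.012 ]
 [0.6784 0.2485 0.012 ]] [[0.6624 0.1407 0.012 ]
 [0.6791 0.2489 0.012 ]
 [0.7762 0.2307 0.012 ]]
box top z 0.22683948982220004 0.22701938456267268 0.0022392451231142206
box top corners top:
0.2269570620516816
[[0.726  0.2108 0.227 ]
 [0.7191 0.1642 0.227 ]
 [0.666  0.1698 0.227 ]
 [0.6744 0.2176 0.227 ]]
[[0.7171 0.1657 0.227 ]
 [0.6673 0.1758 0.227 ]
 [0.6739 0.2206 0.227 ]
 [0.7246 0.2143 0.227 ]]
glass side [[0.6442515  0.20016342 0.20395706]] glass top [[0.64327155 0.20023621 0.20395706]]
```

```bash
cat >> h.py <<'E'
from scipy.spatial.transform import Rotation as Ro
def move(s,p,yaw):
    "tool pointing down, tool x at yaw deg"
    R=np.array(s["tcp_rot"]);c,t=np.cos(np.radians(yaw)),np.sin(np.radians(yaw))
    Rt=np.array([[c,t,0],[t,-c,0],[0,0,-1.]])
    print("shift",(R.T@(np.array(p)-s["tool_pos"])).round(4),"rot",Ro.from_matrix(R.T@Rt).as_rotvec().round(4))
E
python3 - <<'E'
from h import *
from station import r
f=pickle.load(open("pics/side0.pkl","rb"));g=pickle.load(open("pics/top0.pkl","rb"))
for K in ([.6179,-.1553],[.6155,-.1553]):
  for th in (8,12,):
    d=np.array([np.cos(np.radians(th)),np.sin(np.radians(th))]);n=np.array([-d[1],d[0]])
    P=[np.r_[np.array(K)+a*.023*d+b*.006*n,.150] for a,b in((1,1),(1,-1),(-1,-1),(-1,1))]
    print(K,th,"top",proj(g,P).round(1).tolist(),"side",proj(f,P).round(1).tolist())
s=r.get_state();move(s,[.617,-.155,.20],102)
E
python3 - <<'E'
import cv2,pickle,numpy as np
g=pickle.load(open("pics/top0.pkl","rb"));print(g["img"].mean(-1).astype(int)[153:182,344:364])
E
```

```text
[0.6179, -0.1553] 8 top [[348.6, 155.5], [353.4, 154.9], [356.3, 172.8], [351.5, 173.4]] side [[237.9, 143.9], [237.9, 140.8], [256.4, 139.8], [256.5, 143.0]]
[0.6179, -0.1553] 12 top [[348.0, 155.7], [352.7, 154.8], [356.9, 172.5], [352.1, 173.5]] side [[238.1, 144.4], [237.7, 141.2], [256.2, 139.4], [256.6, 142.5]]
[0.6155, -0.1553] 8 top [[348.6, 156.4], [353.4, 155.8], [356.3, 173.7], [351.5, 174.3]] side [[238.8, 144.0], [238.8, 140.8], [257.3, 139.8], [257.5, 143.0]]
[0.6155, -0.1553] 12 top [[348.0, 156.7], [352.7, 155.7], [356.9, 173.5], [352.1, 174.4]] side [[239.0, 144.4], [238.7, 141.2], [257.1, 139.4], [257.6, 142.6]]
shift [-0.4193  0.6311  0.0453] rot [-3.000e-04  9.000e-04 -5.823e-01]
[[112 111 109 109 110 111 111 109 109 108 109 111 112 112 110 109 110 111
  112 109]
 [112 112 111 110 113 111 109 111 109 109 109 111 111 110 110 111 110 111
  110 110]
 [112 112 111 112 112 113 112 111 111 111 111 111 111 112 110 110 110 112
  112 111]
 [110 109 111 113 115 113 104  97  98 111 113 109 110 110 111 110 112 112
  112 113]
 [112 111 111 114 115  92  72  55  60  95 113 111 1
[... 1374 characters left out ...]
 106 145
  142 142]
 [ 74  61  47  41  44  42  19   2  16  25  24  20  41  83  72  59 100 146
  144 142]
 [ 75  76  65  52  40  38  25  11   9  10   3  19  60  86  73  58  88 146
  145 143]
 [ 77  79  81  71  63  63  48  23  16  15  20  26  71  82  72  58  81 129
  130 129]
 [ 76  79  82  82  83  84  74  59  54  59  45  31  66  84  75  60  72  90
   91  91]
 [ 78  80  81  81  84  85  81  78  78  83  58  34  59  83  77  67  81  82
   81  80]
 [ 80  80  82  84  82  83  79  79  81  86  63  34  59  83  80  79  82  83
   81  82]
 [ 82  81  82  84  83  81  83  82  83  82  70  34  54  73  72  71  72  68
   69  70]
 [ 81  80  82  84  81  81  84  82  83  83  75  37  45  49  49  49  45  42
   41  43]]
```

Call:
play_rows:
  targets:
    - [[-0.013, 0.02, 0.0], [0, 0, -0.03]]
    - [[-0.035, 0.053, 0.0], [0, 0, -0.06]]
    - [[-0.056, 0.084, 0.0], [0, 0, -0.09]]
    - [[-0.077, 0.115, 0.0], [0, 0, -0.12]]
    - [[-0.098, 0.147, 0.0], [0, 0, -0.15]]
    - [[-0.119, 0.178, 0.0], [0, 0, -0.18]]
    - [[-0.14, 0.21, 0.0], [0, 0, -0.21]]
    - [[-0.161, 0.242, 0.0], [0, 0, -0.24]]
    - [[-0.182, 0.273, 0.0], [0, 0, -0.27]]
    - [[-0.203, 0.305, 0.0], [0, 0, -0.3]]
    - [[-0.224, 0.336, 0.0], [0, 0, -0.33]]
    - [[-0.245, 0.368, 0.0], [0, 0, -0.36]]
  jaw: 0.045
  squeeze: 30

```text
clock: 1.1
tool_pos: [0.4361, 0.1016, 0.2452]
tcp_rot: [[0.011, 1.0, -0.0], [1.0, -0.011, 0.0], [0.0, -0.0, -1.0]]
force: [0.2, 0.5, 1.6]
gripper_width: 0.0446
```

Call:
play_rows:
  targets:
    - [[-0.026, 0.018, 0.0], [0, 0, -0.03]]
    - [[-0.051, 0.037, 0.0], [0, 0, -0.06]]
    - [[-0.077, 0.055, 0.0], [0, 0, -0.09]]
    - [[-0.102, 0.073, 0.0], [0, 0, -0.12]]
    - [[-0.128, 0.091, 0.0], [0, 0, -0.15]]
    - [[-0.153, 0.11, 0.0], [0, 0, -0.18]]
    - [[-0.179, 0.128, 0.0], [0, 0, -0.2]]
    - [[-0.204, 0.146, 0.01], [0, 0, -0.21]]
    - [[-0.23, 0.165, 0.025], [0, 0, -0.222]]
    - [[-0.247, 0.177, 0.035], [0, 0, -0.222]]
    - [[-0.2554, 0.1828, 0.045], [0, 0, -0.222]]
    - [[-0.2554, 0.1828, 0.045], [0, 0, -0.222]]

```text
clock: 2.1
tool_pos: [0.6147, -0.1555, 0.1973]
tcp_rot: [[-0.206, 0.979, -0.004], [0.979, 0.206, 0.001], [0.002, -0.003, -1.0]]
force: [0.0, -0.2, -1.0]
gripper_width: 0.045
```

```bash
python3 - <<'E'
from h import *
from station import r,viewer
s=r.get_state();print(np.round(s["q"],2),np.round(s["tool_pos"],4),np.degrees(np.arctan2(s["tcp_rot"][1][0],s["tcp_rot"][0][0])),s["clock"])
for n in ("side","top"):
    f=viewer.grab_frame(n);pickle.dump(f,open(f"pics/{n}1.pkl","wb"))
    sl=(slice(90,200),slice(190,330)) if n=="side" else (slice(120,240),slice(300,440))
    cv2.imwrite(f"pics/{n}1.png",cv2.resize(f["img"][sl],None,fx=4,fy=4,interpolation=2)[:,:,::-1])
move(s,[.6155,-.155,.135],102)
E
```

```text
[-1.419e+01  2.935e+01  1.566e+01  7.653e+01 -1.000e-02 -2.608e+01] [ 0.6147 -0.1555  0.1973] 101.88338634479493 2.1
shift [0.0002 0.0011 0.0623] rot [-0.0034 -0.0015 -0.002 ]
```

View pics/side1.png

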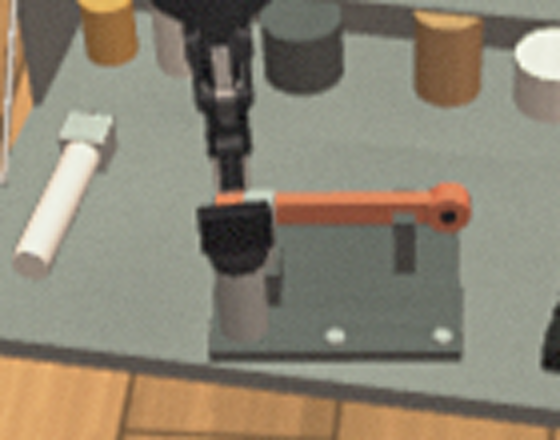

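View pics/top1.png

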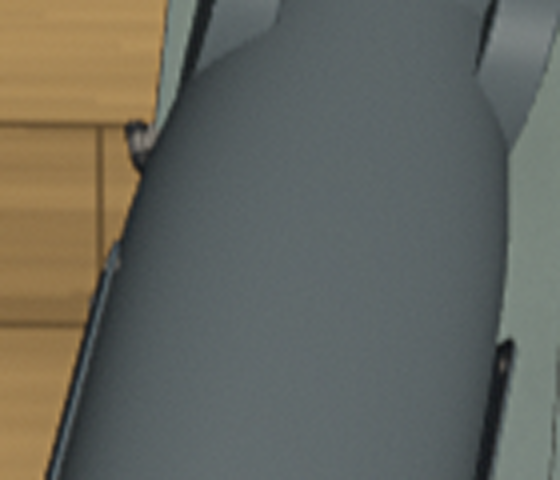

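Call:
play_rows:
  targets:
    - [[0, 0.001, 0.01], [0, 0, 0]]
    - [[0, 0.001, 0.022], [0, 0, 0]]
    - [[0, 0.001, 0.034], [0, 0, 0]]
    - [[0, 0.001, 0.046], [0, 0, 0]]
    - [[0, 0.001, 0.056], [0, 0, 0]]
    - [[0, 0.001, 0.062], [0, 0, 0]]
    - [[0, 0.001, 0.062], [0, 0, 0]]

```text
clock: 2.78
tool_pos: [0.6154, -0.1534, 0.1373]
tcp_rot: [[-0.208, 0.978, -0.001], [0.978, 0.208, 0.0], [0.001, -0.001, -1.0]]
force: [-0.4, -0.5, -0.8]
gripper_width: 0.045
```

Call:
play_rows:
  targets:
    - [[0, 0, 0], [0, 0, 0]]
    - [[0, 0, 0], [0, 0, 0]]
    - [[0, 0, 0], [0, 0, 0]]
    - [[0, 0, 0], [0, 0, 0]]
  jaw: 0.0

```text
clock: 3.12
tool_pos: [0.6167, -0.1549, 0.1393]
tcp_rot: [[-0.207, 0.978, 0.002], [0.978, 0.207, -0.002], [-0.002, 0.001, -1.0]]
force: [-0.6, -6.4, 2.4]
gripper_width: 0.0114
```

```bash
python3 - <<'E'
from h import *
from station import r,viewer
s=r.get_state();print({k:np.round(s[k],4).tolist() for k in("tool_pos","force","torque","gripper_width","q")})
E
```

```text
{'tool_pos': [0.6167, -0.1549, 0.1393], 'force': [-0.5505, -6.4192, 2.3877], 'torque': [-0.9548, 0.0317, 0.1418], 'gripper_width': 0.0114, 'q': [-14.0668, 30.2731, 8.7328, 68.3451, -0.0722, -26.0299]}
```

Call:
play_rows:
  targets:
    - [[0, 0, 0], [0, 0, -0.05]]
    - [[0, 0, 0], [0, 0, -0.13]]
    - [[0, 0, 0], [0, 0, -0.22]]
    - [[0, 0, 0], [0, 0, -0.31]]
    - [[0, 0, 0], [0, 0, -0.4]]
    - [[0, 0, 0], [0, 0, -0.49]]
    - [[0, 0, 0], [0, 0, -0.58]]
    - [[0, 0, 0], [0, 0, -0.67]]
    - [[0, 0, 0], [0, 0, -0.76]]
    - [[0, 0, 0], [0, 0, -0.84]]
    - [[0, 0, 0], [0, 0, -0.9]]
    - [[0, 0, 0], [0, 0, -0.9]]

```text
clock: 4.12
tool_pos: [0.6155, -0.1536, 0.1392]
tcp_rot: [[-0.897, 0.442, -0.0], [0.442, 0.897, 0.001], [0.001, 0.001, -1.0]]
force: [-9.1, 3.8, 11.2]
gripper_width: 0.0118
```

Call:
play_rows:
  targets:
    - [[0, 0, 0], [0, 0, -0.05]]
    - [[0, 0, 0], [0, 0, -0.13]]
    - [[0, 0, 0], [0, 0, -0.22]]
    - [[0, 0, 0], [0, 0, -0.31]]
    - [[0, 0, 0], [0, 0, -0.39]]
    - [[0, 0, 0], [0, 0, -0.44]]
    - [[0, 0, 0], [0, 0, -0.45]]
    - [[0, 0, 0], [0, 0, -0.45]]

```text
clock: 4.78
tool_pos: [0.6147, -0.1535, 0.1392]
tcp_rot: [[-1.0, 0.011, -0.002], [0.011, 1.0, 0.001], [0.002, 0.001, -1.0]]
force: [-16.5, 5.5, 14.4]
gripper_width: 0.011
```

```bash
python3 - <<'E'
from h import *
from station import r,viewer
s=r.get_state();print({k:np.round(s[k],4).tolist() for k in("tool_pos","tcp_rot","force","torque","gripper_width","q")})
f=viewer.grab_frame("side");sl=(slice(90,200),slice(190,330))
cv2.imwrite(f"pics/side2.png",cv2.resize(f["img"][sl],None,fx=4,fy=4,interpolation=2)[:,:,::-1])
E
```

```text
{'tool_pos': [0.6147, -0.1535, 0.1392], 'tcp_rot': [[-0.9999, 0.0106, -0.0019], [0.0106, 0.9999, 0.001], [0.0019, 0.001, -1.0]], 'force': [-16.5051, 5.5474, 14.4388], 'torque': [1.2386, 3.4143, 0.0114], 'gripper_width': 0.011, 'q': [-14.0329, 30.2206, 8.6394, 68.5391, 0.0293, -103.4263]}
```

View pics/side2.png

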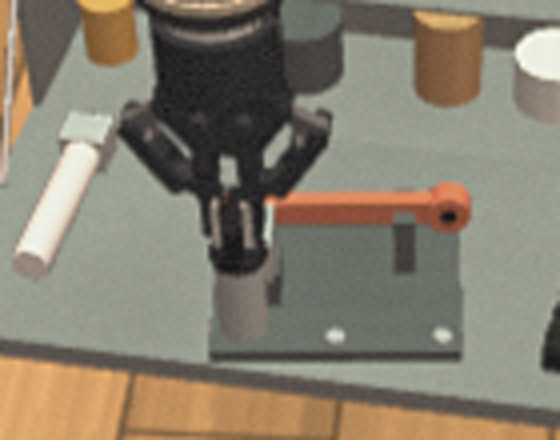

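Call:
play_rows:
  targets:
    - [[0, 0, 0], [0, 0, 0]]
    - [[0, 0, 0], [0, 0, 0]]
    - [[0, 0, 0], [0, 0, 0]]
    - [[0, 0, -0.008], [0, 0, 0]]
    - [[0, 0, -0.02], [0, 0, 0]]
    - [[0, 0, -0.035], [0, 0, 0]]
    - [[0, 0, -0.05], [0, 0, 0]]
    - [[0, 0, -0.065], [0, 0, 0]]
    - [[0, 0, -0.075], [0, 0, 0]]
    - [[0, 0, -0.08], [0, 0, 0]]
  jaw: 0.04

```text
clock: 5.67
tool_pos: [0.6167, -0.1542, 0.2202]
tcp_rot: [[-1.0, 0.012, 0.002], [0.012, 1.0, -0.001], [-0.002, -0.001, -1.0]]
force: [0.3, 0.8, 0.1]
gripper_width: 0.0398
```

```bash
python3 - <<'E'
from h import *
from station import r,viewer
s=r.get_state();print({k:np.round(s[k],4).tolist() for k in("clock","tool_pos","tcp_rot","force","torque","gripper_width","q")})
f=viewer.grab_frame("side");sl=(slice(90,200),slice(190,330));pickle.dump(f,open("pics/side3.pkl","wb"))
cv2.imwrite(f"pics/side3.png",cv2.resize(f["img"][sl],None,fx=4,fy=4,interpolation=2)[:,:,::-1])
t=np.radians(3.86);ex=np.array([np.cos(t),np.sin(t),0])
p=np.array([.561,-.2252,0])-.004*ex;print(p)
move(s,p+[0,0,.16],93.9)
E
```

```text
{'clock': 5.6667, 'tool_pos': [0.6167, -0.1542, 0.2202], 'tcp_rot': [[-0.9999, 0.0116, 0.0021], [0.0116, 0.9999, -0.0005], [-0.0021, -0.0005, -1.0]], 'force': [0.3069, 0.8136, 0.1374], 'torque': [-0.0076, 0.0591, -0.0006], 'gripper_width': 0.0398, 'q': [-14.0416, 29.0765, 18.5324, 79.3313, -0.0006, -103.3755]}
[ 0.55700907 -0.22546928  0.        ]
shift [ 0.059  -0.0719  0.0601] rot [1.2000e-03 2.1000e-03 1.4911e+00]
```

View pics/side3.png

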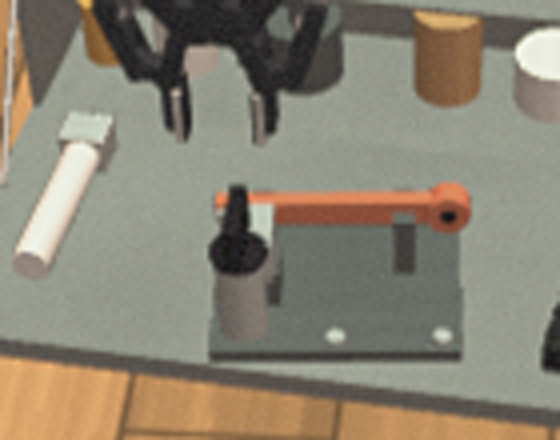

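Call:
play_rows:
  targets:
    - [[0.004, -0.005, 0], [0, 0, 0.05]]
    - [[0.01, -0.012, 0], [0, 0, 0.16]]
    - [[0.016, -0.019, 0], [0, 0, 0.28]]
    - [[0.022, -0.026, 0], [0, 0, 0.4]]
    - [[0.028, -0.033, 0], [0, 0, 0.52]]
    - [[0.034, -0.04, 0], [0, 0, 0.64]]
    - [[0.04, -0.047, 0], [0, 0, 0.76]]
    - [[0.046, -0.054, 0], [0, 0, 0.88]]
    - [[0.052, -0.061, 0], [0, 0, 1.0]]
    - [[0.056, -0.066, 0], [0, 0, 1.12]]
    - [[0.059, -0.07, 0], [0, 0, 1.24]]
    - [[0.0605, -0.0719, 0], [0, 0, 1.36]]

```text
clock: 6.72
tool_pos: [0.5541, -0.2257, 0.2176]
tcp_rot: [[-0.192, 0.981, -0.001], [0.981, 0.192, 0.0], [0.0, -0.001, -1.0]]
force: [-0.2, -0.4, 0.8]
gripper_width: 0.0403
```

Call:
play_rows:
  targets:
    - [[0, 0, 0.01], [0, 0, 0.09]]
    - [[0, 0, 0.025], [0, 0, 0.131]]
    - [[0, 0, 0.04], [0, 0, 0.131]]
    - [[0, 0, 0.05], [0, 0, 0.131]]
    - [[0, 0, 0.05], [0, 0, 0.131]]
    - [[0, 0, 0.05], [0, 0, 0.131]]

```text
clock: 7.22
tool_pos: [0.5544, -0.2251, 0.168]
tcp_rot: [[-0.069, 0.998, -0.001], [0.998, 0.069, 0.001], [0.001, -0.001, -1.0]]
force: [-1.0, -0.9, -0.2]
gripper_width: 0.0399
```

```bash
python3 - <<'E'
from h import *
from station import r,viewer
s=r.get_state();print({k:np.round(s[k],4).tolist() for k in("clock","tool_pos","tcp_rot","gripper_width","q")})
f=viewer.grab_frame("side");sl=(slice(90,200),slice(190,330))
cv2.imwrite(f"pics/side4.png",cv2.resize(f["img"][sl],None,fx=4,fy=4,interpolation=2)[:,:,::-1])
move(s,[.5555,-.2254,.087],93.9)
E
```

```text
{'clock': 7.2167, 'tool_pos': [0.5544, -0.2251, 0.168], 'tcp_rot': [[-0.0685, 0.9976, -0.0011], [0.9976, 0.0685, 0.0005], [0.0006, -0.0011, -1.0]], 'gripper_width': 0.0399, 'q': [-22.0984, 25.2387, 4.986, 69.8182, 0.003, -26.0279]}
shift [-0.0004  0.0011  0.081 ] rot [-0.0011 -0.0006  0.0005]
```

View pics/side4.png

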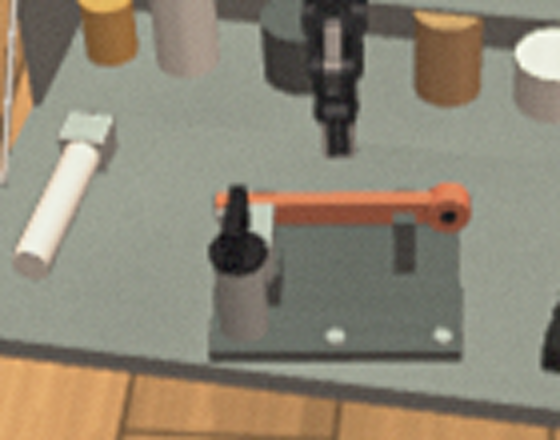

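Call:
play_rows:
  targets:
    - [[0, 0.001, 0.008], [0, 0, 0]]
    - [[0, 0.001, 0.022], [0, 0, 0]]
    - [[0, 0.001, 0.037], [0, 0, 0]]
    - [[0, 0.001, 0.052], [0, 0, 0]]
    - [[0, 0.001, 0.066], [0, 0, 0]]
    - [[0, 0.001, 0.076], [0, 0, 0]]
    - [[0, 0.001, 0.081], [0, 0, 0]]
    - [[0, 0.001, 0.081], [0, 0, 0]]

```text
clock: 7.93
tool_pos: [0.5554, -0.225, 0.0865]
tcp_rot: [[-0.068, 0.998, -0.001], [0.998, 0.068, 0.0], [0.001, -0.001, -1.0]]
force: [-0.1, -0.3, -0.3]
gripper_width: 0.0401
```

Call:
play_rows:
  targets:
    - [[0, 0, 0], [0, 0, 0]]
    - [[0, 0, 0], [0, 0, 0]]
    - [[0, 0, 0], [0, 0, 0]]
    - [[0, 0, 0], [0, 0, 0]]
    - [[0, 0, 0], [0, 0, 0]]
    - [[0, 0, 0], [0, 0, 0]]
  jaw: 0.0
  squeeze: 70

```text
clock: 8.43
tool_pos: [0.5563, -0.2254, 0.0884]
tcp_rot: [[-0.068, 0.998, 0.002], [0.998, 0.068, -0.001], [-0.001, 0.002, -1.0]]
force: [-1.6, 0.1, 6.3]
gripper_width: 0.0108
```

```bash
python3 - <<'E'
from h import *
from station import r,viewer
s=r.get_state();print({k:np.round(s[k],4).tolist() for k in("clock","tool_pos","tcp_rot","force","torque","gripper_width")})
f=viewer.grab_frame("side");sl=(slice(90,200),slice(190,330));pickle.dump(f,open("pics/side5.pkl","wb"))
cv2.imwrite(f"pics/side5.png",cv2.resize(f["img"][sl],None,fx=4,fy=4,interpolation=2)[:,:,::-1])
E
```

```text
{'clock': 8.4333, 'tool_pos': [0.5563, -0.2254, 0.0884], 'tcp_rot': [[-0.0681, 0.9977, 0.0016], [0.9977, 0.0681, -0.0006], [-0.0007, 0.0016, -1.0]], 'force': [-1.6415, 0.1385, 6.2591], 'torque': [0.1633, 0.2537, 0.0476], 'gripper_width': 0.0108}
```

View pics/side5.png

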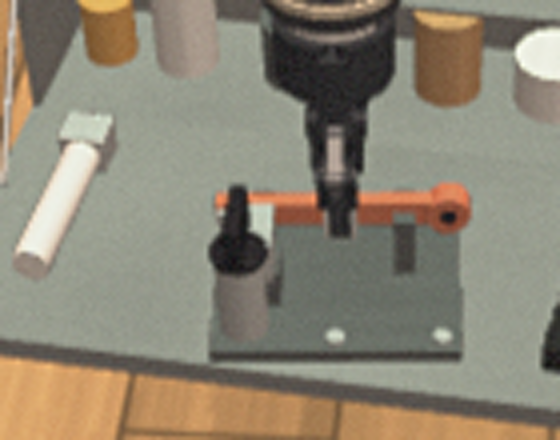

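Call:
play_rows:
  targets:
    - [[0, 0, -0.003], [0, 0, 0]]
    - [[0, 0, -0.008], [0, 0, 0]]
    - [[0, 0, -0.014], [0, 0, 0]]
    - [[0, 0, -0.022], [0, 0, 0]]
    - [[0, 0, -0.032], [0, 0, 0]]
    - [[0, 0, -0.045], [0, 0, 0]]
    - [[0, 0, -0.06], [0, 0, 0]]
    - [[0, 0, -0.075], [0, 0, 0]]
    - [[0, 0, -0.09], [0, 0, 0]]
    - [[0, 0, -0.105], [0, 0, 0]]
    - [[0, 0, -0.115], [0, 0, 0]]
    - [[0, 0, -0.12], [0, 0, 0]]

```text
clock: 9.48
tool_pos: [0.5563, -0.2254, 0.2094]
tcp_rot: [[-0.068, 0.998, 0.002], [0.998, 0.068, -0.001], [-0.001, 0.002, -1.0]]
force: [0.4, -0.9, -2.3]
gripper_width: 0.0107
```

```bash
python3 - <<'E'
from h import *
from station import r,viewer
s=r.get_state();print({k:np.round(s[k],4).tolist() for k in("clock","tool_pos","tcp_rot","force","torque","gripper_width","q")})
f=viewer.grab_frame("side");sl=(slice(60,200),slice(190,330));pickle.dump(f,open("pics/side6.pkl","wb"))
cv2.imwrite(f"pics/side6.png",cv2.resize(f["img"][sl],None,fx=4,fy=4,interpolation=2)[:,:,::-1])
a=np.radians(-9.2);lx=np.array([np.cos(a),np.sin(a),0]);glass=np.array([.643,.2002,.204]);V=glass-.12*lx
ax=np.array([lx[1],-lx[0],0])  # arm x yaw -99.2
ax=np.array([np.cos(np.radians(-99.2)),np.sin(np.radians(-99.2)),0])
tcp=V+.0702*ax-[0,0,.0026];print("view",V,"tcp",tcp)
move(s,tcp,-9.2); move(s,tcp-[.08,0,0],-9.2)
E
```

```text
{'clock': 9.4833, 'tool_pos': [0.5563, -0.2254, 0.2094], 'tcp_rot': [[-0.0682, 0.9977, 0.0021], [0.9977, 0.0682, -0.0009], [-0.001, 0.002, -1.0]], 'force': [0.3866, -0.92, -2.3034], 'torque': [-0.0123, -0.081, 0.0088], 'gripper_width': 0.0107, 'q': [-22.0581, 24.5792, 9.9989, 75.2889, -0.0025, -25.9673]}
view [0.52454365 0.21938574 0.204     ] tcp [0.51331999 0.15008878 0.2014    ]
shift [ 0.3776 -0.0173  0.0076] rot [ 2.4000e-03 -1.1000e-03  1.7996e+00]
shift [ 0.383  -0.0971  0.0074] rot [ 2.4000e-03 -1.1000e-03  1.7996e+00]
```

View pics/side6.png

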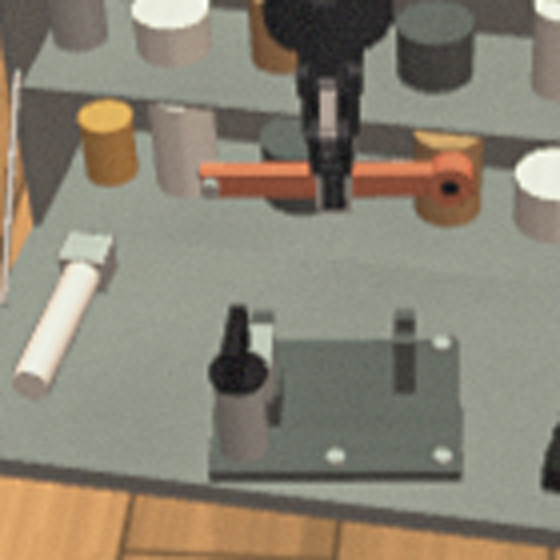

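Call:
play_rows:
  targets:
    - [[0.015, -0.004, 0], [0, 0, 0.02]]
    - [[0.045, -0.011, 0], [0, 0, 0.08]]
    - [[0.08, -0.02, 0], [0, 0, 0.18]]
    - [[0.115, -0.029, 0], [0, 0, 0.29]]
    - [[0.15, -0.038, 0], [0, 0, 0.4]]
    - [[0.185, -0.047, 0], [0, 0, 0.51]]
    - [[0.22, -0.056, 0], [0, 0, 0.62]]
    - [[0.255, -0.065, 0], [0, 0, 0.73]]
    - [[0.29, -0.074, 0], [0, 0, 0.84]]
    - [[0.325, -0.082, 0], [0, 0, 0.95]]
    - [[0.355, -0.09, 0], [0, 0, 1.06]]
    - [[0.383, -0.097, 0], [0, 0, 1.17]]

```text
clock: 10.53
tool_pos: [0.4316, 0.1519, 0.2069]
tcp_rot: [[0.894, 0.447, -0.001], [0.447, -0.894, -0.0], [-0.001, -0.0, -1.0]]
force: [0.8, 0.7, -2.8]
gripper_width: 0.0107
```

Call:
play_rows:
  targets:
    - [[0, 0, 0], [0, 0, 0.1]]
    - [[0, 0, 0], [0, 0, 0.2]]
    - [[0, 0, 0], [0, 0, 0.3]]
    - [[0, 0, 0], [0, 0, 0.4]]
    - [[0, 0, 0], [0, 0, 0.49]]
    - [[0, 0, 0], [0, 0, 0.57]]
    - [[0, 0, 0], [0, 0, 0.615]]
    - [[0, 0, 0], [0, 0, 0.63]]
    - [[0, 0, 0], [0, 0, 0.63]]

```text
clock: 11.28
tool_pos: [0.4326, 0.1502, 0.2069]
tcp_rot: [[0.987, -0.16, -0.001], [-0.16, -0.987, -0.0], [-0.001, 0.0, -1.0]]
force: [-0.8, -0.0, -2.8]
gripper_width: 0.0106
```

```bash
cat > st.py <<'E'
from h import *
from station import r,viewer
import sys
s=r.get_state();print({k:np.round(s[k],4).tolist() for k in("clock","tool_pos","tcp_rot","force","gripper_width","q")})
for n in ("side","top"):
    f=viewer.grab_frame(n);pickle.dump(f,open(f"pics/{n}{sys.argv[1]}.pkl","wb"))
    sl=(slice(180,320),slice(130,330)) if n=="side" else (slice(60,220),slice(140,340))
    cv2.imwrite(f"pics/{n}{sys.argv[1]}.png",cv2.resize(f["img"][sl],None,fx=3.5,fy=3.5,interpolation=2)[:,:,::-1])
a=np.radians(-9.2);lx=np.array([np.cos(a),np.sin(a),0]);V=np.array([.643,.2002,.204])-.12*lx
ax=np.array([np.cos(np.radians(-99.2)),np.sin(np.radians(-99.2)),0])
tcp=V+.0702*ax-[0,0,.0026];move(s,tcp,-9.2)
E
python3 st.py 7
```

```text
{'clock': 11.2833, 'tool_pos': [0.4326, 0.1502, 0.2069], 'tcp_rot': [[0.9871, -0.16, -0.0006], [-0.16, -0.9871, -0.0002], [-0.0006, 0.0003, -1.0]], 'force': [-0.7826, -0.0002, -2.8026], 'gripper_width': 0.0106, 'q': [19.1479, 7.9386, -12.72, 69.3795, -0.0, 118.3559]}
shift [ 0.0797 -0.0128  0.0055] rot [ 0.0003  0.0006 -0.0001]
```

View pics/side7.png

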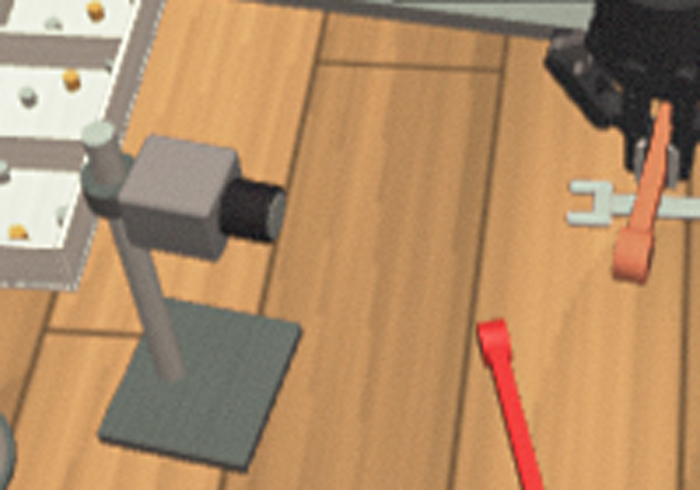

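View pics/top7.png

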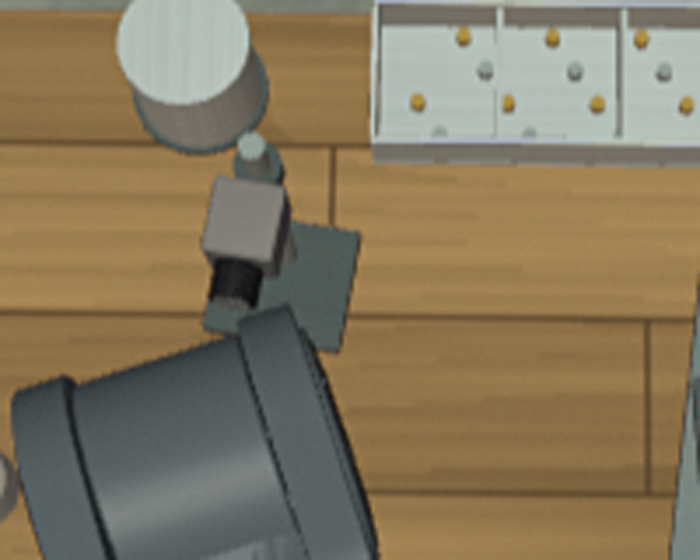

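```bash
python3 - <<'E'
from h import *
g=pickle.load(open("pics/top7.pkl","rb"));C=cloud(g)
P=C[120:260,130:300].reshape(-1,3);P=P[(P[:,2]>.28)]
print(P.min(0),P.max(0))
for x in (.4,.45,.5,.55): 
    q=P[np.abs(P[:,0]-x)<.01]; print(x,len(q),q[:,2].min() if len(q) else 0, q[:,1].min() if len(q) else 0,q[:,1].max() if len(q) else 0)
E
```

```text
[0.29340261 0.03529075 0.64445876] [0.50858264 0.2237496  1.40958093]
0.4 1356 0.6444587575361446 0.07292924468451059 0.20879020451577063
0.45 1232 0.6500349496877081 0.08493740254150434 0.22067323274039416
0.5 106 0.654669349224966 0.1045765757931824 0.14337915052266342
0.55 0 0 0 0
```

Call:
play_rows:
  targets:
    - [[0.004, -0.001, 0.001], [0, 0, 0]]
    - [[0.012, -0.002, 0.002], [0, 0, 0]]
    - [[0.022, -0.0035, 0.003], [0, 0, 0]]
    - [[0.034, -0.0055, 0.004], [0, 0, 0]]
    - [[0.046, -0.0075, 0.005], [0, 0, 0]]
    - [[0.058, -0.0095, 0.0055], [0, 0, 0]]
    - [[0.068, -0.011, 0.0055], [0, 0, 0]]
    - [[0.075, -0.012, 0.0055], [0, 0, 0]]
    - [[0.0797, -0.0128, 0.0055], [0, 0, 0]]
    - [[0.0797, -0.0128, 0.0055], [0, 0, 0]]
    - [[0.0797, -0.0128, 0.0055], [0, 0, 0]]
    - [[0.0797, -0.0128, 0.0055], [0, 0, 0]]

```text
clock: 12.38
tool_pos: [0.5133, 0.1502, 0.2018]
tcp_rot: [[0.987, -0.16, -0.0], [-0.16, -0.987, 0.0], [-0.0, -0.0, -1.0]]
force: [-0.2, 0.2, -3.0]
gripper_width: 0.0109
```

```bash
python3 st.py 8; python3 - <<'E'
from h import *
f=pickle.load(open("pics/side8.pkl","rb"));g=pickle.load(open("pics/top8.pkl","rb"))
for n,F in(("side",f),("top",g)):
    C=cloud(F);m=copper(F)&(C[...,2]>.15)&(C[...,2]<.25)&(np.hypot(C[...,0]-.52,C[...,1]-.18)<.12)
    v,u=np.nonzero(m);print(n,m.sum(), (u.min(),u.max(),v.min(),v.max()) if m.sum() else 0)
    if m.sum(): print(C[m].mean(0))
V=[.52454,.21939,.204];print("pred boss centre",proj(f,V),proj(g,V))
cv2.imwrite("pics/e8.png",cv2.resize(f["img"][215:275,235:300],None,fx=9,fy=9,interpolation=0)[:,:,::-1])
E
```

```text
{'clock': 12.3833, 'tool_pos': [0.5133, 0.1502, 0.2018], 'tcp_rot': [[0.9871, -0.1602, -0.0001], [-0.1602, -0.9871, 0.0], [-0.0001, -0.0, -1.0]], 'force': [-0.209, 0.1866, -3.0226], 'gripper_width': 0.0109, 'q': [16.3046, 16.9515, -2.0485, 71.0071, 0.0036, 115.5214]}
shift [-0.      0.0001  0.0004] rot [-0.      0.0001 -0.0003]
side 351 (np.int64(262), np.int64(279), np.int64(213), np.int64(259))
[0.52137861 0.19860299 0.21381629]
top 3 (np.int64(260), np.int64(260), np.int64(204), np.int64(206))
[0.50152858 0.06979799 0.21532417]
pred boss centre [[268.81530194 252.12929546]] [[196.2314418  195.49485038]]
```

View pics/side8.png

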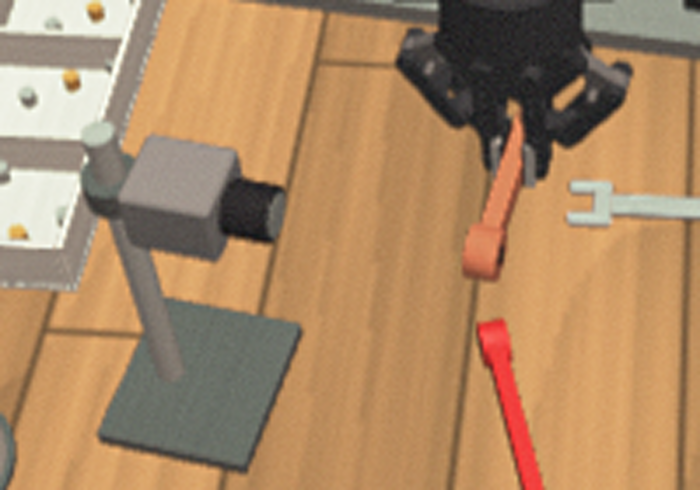

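View pics/top8.png

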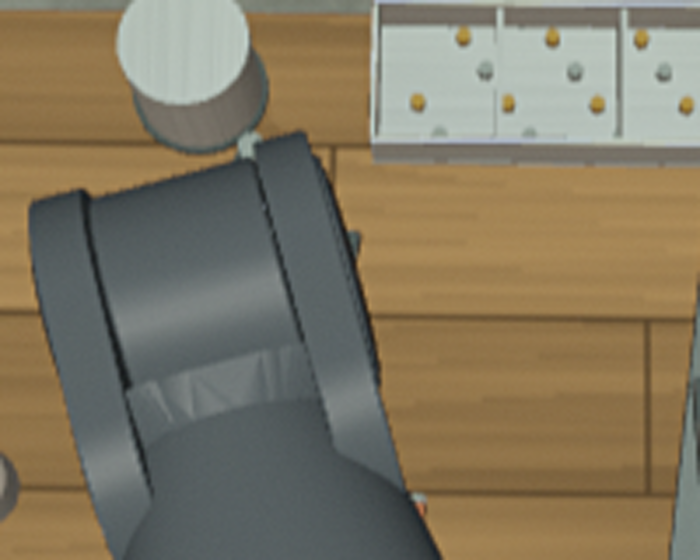

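View pics/e8.png

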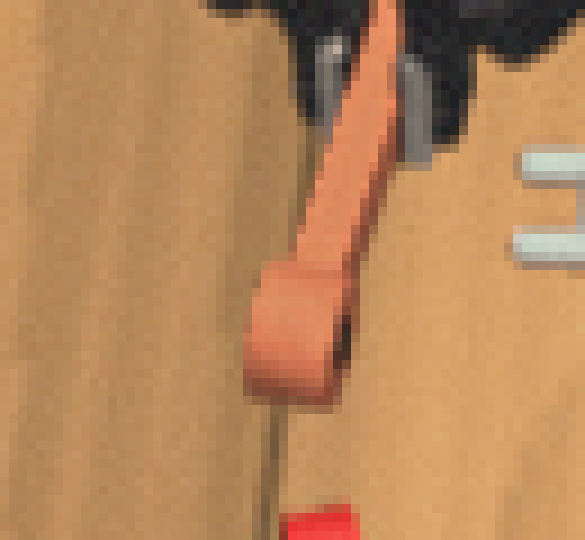

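```bash
python3 - <<'E'
from h import *
f=pickle.load(open("pics/side8.pkl","rb"))
a=np.radians(-9.2);lx=np.array([np.cos(a),np.sin(a),0]);ly=np.array([-lx[1],lx[0],0])
V=np.array([.52454,.21939,.204]);t=np.linspace(0,2*np.pi,181)
for s in(9,-9):
    P=V+s/1000*lx+.015*(np.cos(t)[:,None]*ly+np.sin(t)[:,None]*[0,0,1]);q=proj(f,P);print(s,q.min(0).round(1),q.max(0).round(1))
for d in (lx,ly,np.array([0,0,1])): print("px/mm",(proj(f,V+.001*d)-proj(f,V)).round(2))
I=f["img"].astype(int);red=I[...,0]-I[...,2]
print((I[...,1])[240:263,259:277]); 
g=pickle.load(open("pics/side6.pkl","rb"))
# lens bottom/top check: glass
G=np.array([.643,.2002,.204]);q=proj(f,G+.017*(np.cos(t)[:,None]*ly+np.sin(t)[:,None]*[0,0,1]));print("glass rim pred",q.min(0),q.max(0))
cv2.imwrite("pics/l8.png",cv2.resize(f["img"][225:255,185:220],None,fx=14,fy=14,interpolation=0)[:,:,::-1])
# bore centre and boss in lifted pose (side6): predicted with TCP offset
s6=np.array([.5563,-.2254,.2094]);e=np.array([np.cos(np.radians(3.9)),np.sin(np.radians(3.9)),0]);n=np.array([-e[1],e[0],0])
B=s6-.0702*e+[0,0,.0026]+.009*n;print("lift bore pred",proj(g,B))
cv2.imwrite("pics/e6.png",cv2.resize(g["img"][95:120,290:315],None,fx=20,fy=20,interpolation=0)[:,:,::-1])
E
```

```text
9 [262.1 243.5] [266.3 259.1]
-9 [271.4 245.2] [275.4 260.8]
px/mm [[-0.51 -0.1 ]]
px/mm [[-0.13  0.41]]
px/mm [[-0.02 -0.32]]
[[139 130 125 124 125 125 126 131 111 118 139 139 135 137 136 102  71 105]
 [138 134 124 125 127 124 131 129 110 143 140 139 143 141 139  92  78 129]
 [137 132 125 127 125 126 132 129 104 137 136 137 138 141 126  84  82 145]
 [135 129 124 128 127 126 127 126 113 134 139 138 142 141 101  71 106 145]
 [137 124 126 127 127 131 127 122 122 127 130 133 135 132  86  78 130 149]
 [134 124 126 124 121 130 130 126 124 122 120 119 120 116  92  79 143 149]
 [133 126 125 123 109 134 139 136 135 131 130 127 126 124 104  91 144 145]
 [130 120 120 126 130 139 139 136 136 135 135 130 135 133  92  80 142 149]
 [129 125 127 124 139 142 141 142 141 141 142 136 134 124  84  84 143 152]
 [131 122 125 123 139 138 141 139 138 139 141 139 137 115  71  94 146 151]
 [126 124 128 119 132 136 138 135 140 138 141 139 140  99  51  90 144 152]
 [129 125 126 111 127 134 133 131 134 136 140 141 138  81  38  96 142 155]
 [136 130 128 121 127 128 132 131 131 134 136 142 136  74  45 111 152 153
[... 168 characters left out ...]
9  98 103 105 111 113 116 118 116  91  49  74 145 153 153]
 [136 127 131  85  90  92  98 104 105 108 109 115  90  69 106 147 152 151]
 [138 129 126  85  75  78  80  89  92  95 100 105  81  76 131 148 150 151]
 [132 129 129  92  75  74  73  70  78  83  87  87  71  85 142 149 151 152]
 [130 130 129 115 100  94  79  76  87  77  79  73  76 101 144 149 151 152]
 [135 129 129 128 135 126 101  99 122 113 114 107 106 130 143 147 150 153]
 [130 128 127 129 136 123  97 105 140 149 153 149 149 143 140 146 151 152]
 [129 127 124 133 133 122  91 111 144 151 151 150 145 144 145 148 153 154]]
glass rim pred [205.97404708 232.30682259] [212.19331512 249.57412726]
lift bore pred [[302.13163932 107.12672203]]
```

View pics/e6.png

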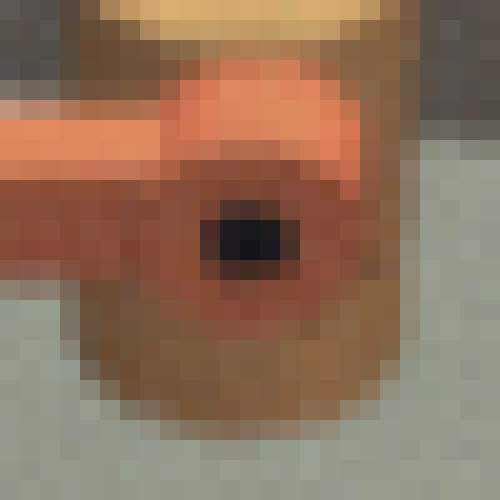

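View pics/l8.png

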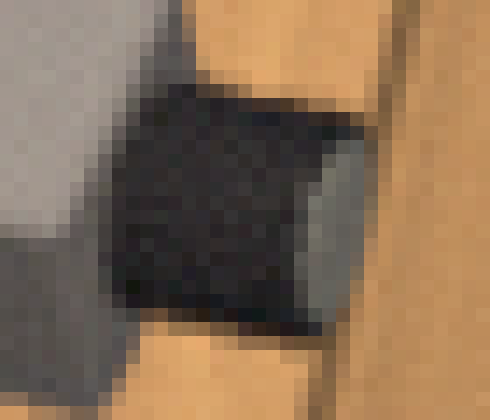

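```bash
python3 - <<'E'
from h import *
from scipy.optimize import least_squares
a=np.radians(-9.2);lx=np.array([np.cos(a),np.sin(a),0]);ly=np.array([-lx[1],lx[0],0])
G=np.array([.643,.2002,.204]);V=G-.12*lx
def fit(P,c,R):
    d=P-c;yz=np.c_[d@ly,d[:,2]]
    s=least_squares(lambda o:np.hypot(yz[:,0]-o[0],yz[:,1]-o[1])-R,[0,0],loss="soft_l1",f_scale=.003)
    return (s.x*1000).round(2),len(P),np.std(s.fun)
f=pickle.load(open("pics/side8.pkl","rb"));C=cloud(f);I=f["img"].astype(int)
P=C.reshape(-1,3);d=P-V;m=copper(f).ravel()&(np.abs(d@lx)<.008)&(d@ly>-.008)&(d@ly<.022)&(np.abs(d[:,2])<.025)
print("boss",fit(P[m],V,.015))
for n in("side8","side0","side6","top0"):
    g=pickle.load(open(f"pics/{n}.pkl","rb"));P=cloud(g).reshape(-1,3);d=P-G
    m=(g["img"].mean(-1).ravel()<60)&((d@lx)>.004)&((d@lx)<.026)&(np.abs(d@ly)<.025)&(np.abs(d[:,2])<.028)
    print(n,"barrel",fit(P[m],G,.017))
E
```

```text
boss (array([0.7 , 1.26]), 130, np.float64(0.0019925699910564))
side8 barrel (array([ 1.28, -0.24]), 182, np.float64(0.0015664076316881299))
side0 barrel (array([ 1.35, -0.09]), 179, np.float64(0.0014714178690232544))
side6 barrel (array([ 1.12, -0.29]), 177, np.float64(0.0013623846498889921))
top0 barrel (array([ 1.13, -0.32]), 130, np.float64(0.0019193244869191147))
```

Call:
play_rows:
  targets:
    - [[0.0003, -0.0003, 0.0008], [0, 0, 0]]
    - [[0.0005, -0.0006, 0.0015], [0, 0, 0]]
    - [[0.0005, -0.0006, 0.0015], [0, 0, 0]]
    - [[0.0005, -0.0006, 0.0015], [0, 0, 0]]
    - [[0.0005, -0.0006, 0.0015], [0, 0, 0]]
    - [[0.0005, -0.0006, 0.0015], [0, 0, 0]]
    - [[0.0005, -0.0006, 0.0015], [0, 0, 0]]
    - [[0.0005, -0.0006, 0.0015], [0, 0, 0]]

```text
clock: 13.15
tool_pos: [0.5142, 0.1507, 0.2003]
tcp_rot: [[0.987, -0.16, -0.0], [-0.16, -0.987, -0.0], [-0.0, 0.0, -1.0]]
force: [-0.7, -0.0, -2.7]
gripper_width: 0.0108
```

```bash
python3 st.py 9; python3 - <<'E'
from h import *
from scipy.optimize import least_squares
a=np.radians(-9.2);lx=np.array([np.cos(a),np.sin(a),0]);ly=np.array([-lx[1],lx[0],0])
G=np.array([.643,.2002,.204]);V=G-.12*lx
def fit(P,c,R):
    d=P-c;yz=np.c_[d@ly,d[:,2]]
    s=least_squares(lambda o:np.hypot(yz[:,0]-o[0],yz[:,1]-o[1])-R,[0,0],loss="soft_l1",f_scale=.003)
    return (s.x*1000).round(2),len(P)
f=pickle.load(open("pics/side9.pkl","rb"));C=cloud(f);P=C.reshape(-1,3);d=P-V;cp=copper(f).ravel()
m=cp&(np.abs(d@lx)<.008)&(d@ly>-.008)&(d@ly<.022)&(np.abs(d[:,2])<.025)
print("boss",fit(P[m],V,.015))
# bar top: points ly in [-.055,-.02]
m=cp&(np.abs(d@lx)<.005)&(d@ly>-.05)&(d@ly<-.018)&(d[:,2]>.004)&(d[:,2]<.02)
q=np.c_[d[m]@ly,d[m][:,2]];print("bar top",m.sum(),np.median(q[:,1]),np.degrees(np.arctan(np.polyfit(q[:,0],q[:,1],1)[0])))
I=f["img"][...,1].astype(int);print(I[250:262,259:277])
# bar yaw: edges of top face at z=.2125 rows
red=(f["img"][...,0].astype(int)-f["img"][...,2])
L=[]
for row in range(225,243):
    us=np.nonzero(cp.reshape(C.shape[:2])[row,255:290])[0]+255
    if len(us)>3: L.append((us.min()-.5,row))
q=ray(f,L,.2125);print("left edge yaw",np.degrees(np.arctan(np.polyfit(q[:,1],q[:,0],1)[0])),"want",np.degrees(np.arctan(ly[0]/ly[1])))
# knob
cv2.imwrite("pics/full9.png",f["img"][:,:,::-1])
E
```

```text
{'clock': 13.15, 'tool_pos': [0.5142, 0.1507, 0.2003], 'tcp_rot': [[0.9871, -0.1603, -0.0], [-0.1603, -0.9871, -0.0], [-0.0, 0.0, -1.0]], 'force': [-0.6718, -0.0118, -2.681], 'gripper_width': 0.0108, 'q': [16.3322, 17.0882, -2.0845, 70.8287, -0.0009, 115.5547]}
shift [-0.0008  0.0007 -0.0011] rot [ 0.      0.     -0.0004]
boss (array([ 1.47, -0.71]), 135)
bar top 68 0.009446602307225799 -0.797214399598296
[[127 127 125 121 131 140 141 139 141 138 141 141 133  82  70 128 147 153]
 [129 125 127 131 135 137 136 135 142 139 143 140 124  68  56 123 148 153]
 [135 128 121 129 131 132 130 136 137 141 140 140 107  57  52 128 148 151]
 [137 131 109 118 124 128 130 130 131 132 141 141  94  47  74 142 152 150]
 [138 134 117 119 116 118 120 122 127 126 133 137  86  30  86 144 150 150]
 [139 134 105 103 106 116 116 118 118 121 123 131  71  34 103 145 153 151]
 [135 132 103  98  95 102 104 110 112 116 119 116  74  60 127 147 151 152]
 [136 129 103  82  82  88  94 101 105 107 113 105  79  82 131 146 151 151]
 [135 131 106  74  78  73  82  84  92  91 100  90  74 106 142 151 150 155]
 [134 128 113  89  82  75  72  70  77  78  82  80  82 130 148 148 146 153]
 [134 131 128 120 120  95  80  81  89  93  79  82  94 142 147 147 147 155]
 [131 124 130 133 137 124  96 108 127 140 115 109 123 142 146 148 147 152]]
left edge yaw 11.159897374875985 want 9.200000000000001
```

View pics/full9.png

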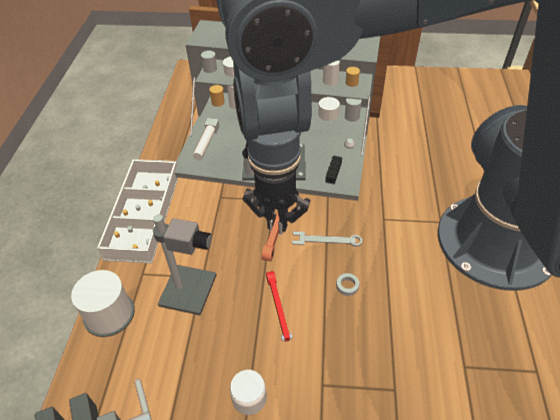

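```bash
python3 - <<'E'
from h import *
for n in ("side9","side8"):
    f=pickle.load(open(f"pics/{n}.pkl","rb"));I=f["img"].astype(float);ra=I[...,1]/(I[...,0]+1)
    L=[]
    for row in range(230,243):
        x=ra[row,258:285];  # copper low ratio
        k=np.argmin(x[6:18])+6;bg=np.median(x[:6]);h=(bg+np.median(np.sort(x)[:5]))/2
        j=k
        while x[j]<h and j>0:j-=1
        L.append((258+j+(x[j]-h)/(x[j]-x[j+1]),row))
    L=np.array(L);q=ray(f,L,.2125);p=np.polyfit(q[:,1],q[:,0],1);print(n,L[:,0].round(1),np.degrees(np.arctan(p[0])),np.std(q[:,0]-np.polyval(p,q[:,1])))
E
```

```text
side9 [270.8 270.6 270.2 269.5 269.4 268.7 268.5 268.4 267.9 267.6 267.4 267.
 266.5] 9.784526219891118 0.00028204358226423156
side8 [271.5 270.7 270.5 269.9 269.6 269.3 268.9 268.5 268.5 267.8 267.5 267.5
 266.8] 10.123730385995286 0.00032919095758768854
```

```bash
python3 - <<'E'
from station import r
s=r.get_state();print(s["clock"],s["qd"],s["gripper_width"]);print(r.sign_off())
E
```

```text
13.25 [ 0.03833219 -0.02240693 -0.04714484  0.02384516 -0.01084957 -0.05134427] 0.01037781555216145
the job is handed in; nothing more can be done
None
```

I undid the knob, lifted the copper brake arm straight out of the jig and brought its boss in front of the inspection camera. I handed the job in at 13.25 s with the arm gripped at 70 N and joint speeds near zero.

- **Knob:** I turned it about 77° counter-clockwise. The wing's bearing then puts it within about half a degree of the stop. A picture taken after I let go showed the wing turned and the jaw off the bar, and nothing touched it afterwards.
- **Boss position:** the first placement was off by about 1.5 mm in height, 0.6 mm sideways and 0.5 mm along the lens axis, so I corrected it. The last depth fit put the boss axis 0.2 mm sideways of and 0.4 mm below the lens axis. The 120 mm distance rests on the glass position, where my estimates disagreed by 1 to 3 mm.
- **Boss direction:** the bar's edge measured about 0.6° off square to my estimate of the lens axis. My lens-axis estimates themselves spread from −8.8° to −9.5°. A coarser whole-pixel edge fit disagreed, reading about 2° off; I took that as pixel rounding.
- **Level:** the tool was vertical to within rounding. The bar's top sloped about 0.8° in a noisy depth fit, which I did not correct.
- **Not confirmed:** the top camera's view of the boss was blocked by the robot, so the final checks come from the side camera only.
- **Other parts:** I took care not to touch the camera, and the last side picture showed nothing else disturbed.

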